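# Set the second snap trap

### The job

Set the snap trap with the red lever: draw its sprung lever back and down by the thumb pad until the white catch hooks over it, then let go so that it stays set. Do not set off the trap with the green lever beside it, which is already set.

Things in the scene. Friction and masses are not known exactly. Their poses are not given: they have to be found in the camera images.
- trap: the trap to set: grey base 205 x 74 mm, fixed to the worktop, red sprung lever. Origin on the worktop under the lever's axle, which is 50 mm up; +x to the jaws and bait pedal, -x to the thumb pad, y along the axle, z up. The lever's tail runs from the axle to -x: side rails, then a flat pad 56 mm wide, 6 thick, 80 to 142 mm from the axle. Set, the upper jaw (x > 0) rises to about 85 mm
- trap_pad (a point): point on top of the red thumb pad, mid-width, 117 mm from the axle, moving with the lever: a good place to press with shut fingertips, clear of the catch. Sprung shut, the tail slopes up to -x by 0.56 rad (pad end about 125 mm above the worktop); hooked, it is level with its top 53 mm up. The pad swings round the axle, so its x goes from -98 to -117 mm in the trap's frame on the way
- trap_hook (a point): tip of the white catch's hook, 14 mm wide, on a stem 70 mm tall at trap x = -71 to -85 mm, y = 0. Pushed down past it, the pad's front edge moves the hook aside; it springs back over the edge by itself and holds it. Stem and bait pedal (34 mm square, at trap x = +26 mm, 28 mm up) are one rocking piece: about 1.5 N down on the pedal, or pushing the stem's top to +x, fires the trap
- trap_lever (a joint): angle of the red lever (rad): 0 sprung shut (tail up), grows as the tail is drawn back and down. The hook snaps over it at about 0.57; let go, it then rests up against the hook at about 0.55; end stop 0.64. Let go unhooked, the spring returns it to 0. Pushing on the pad takes about 3 N at 0 and up to 8 N to get past the hook
- set_trap: the other trap, the same in size, frame and working, with a green lever; already set (tail level, jaw open). Not to be fired
- set_trap_lever (a joint): angle of the green lever (rad), same meaning; about 0.55 while set
Things that resemble listed ones, but are neither listed nor needed, are in the scene too. What is shaped like the trap but turquoise is not meant.

How it is judged:
By the outcome, as a careful person would: the job done as asked, in the order asked, and still so for the second after the job is handed in, with the robot touching nothing.
It also fails if it takes over 29 s, if anything falls off the work surface, if the arm or the gripper's body presses on something with over 40 N, if the wrist force passes 120 N, or if a joint passes its speed limit or range.

### The arm

A 6-joint arm with a two-finger parallel gripper is mounted at the origin on the work surface; the furniture and walls round the work are solid. World frame = base frame: x ahead of the robot, y to its left, z up, the work surface at z = 0. Lengths are in mm, angles in degrees, forces in N, time in s.
With the tool pointing down it reaches from about 300 to 850 mm from the base axis. Payload 4.2 kg.
Tool frame: the origin (TCP) lies midway between the tips of the shut fingers; the grasp point (between the pads) lies 19 mm behind it (env.grip_point_offset is the distance from the TCP to the grasp point, in mm); z points along the fingers, x is the direction in which the jaws open and shut, and the axes are right-handed (so a half turn about z gives the same grasp; the last joint's range is limited). The gripper opens to 91 mm and grips with 3 to 60 N. Pads are 32 mm wide; open, the fingers measure 118 mm over their backs; the gripper's body (76 mm by 178 mm) begins 60 mm behind the grasp point.
Start: joints at [71.677, 18.312, 89.639, -0, 72.044, -1.146], TCP at [169.816, 549.368, 213.976] pointing down, gripper open.
Joint ranges: [-177.97, 177.97], [-48.28, 115.42], [12.27, 149.76], [-77.06, 257.06], [2.81, 150.46], [-146.56, 146.56]. Speed limits (degrees/s): [147.25, 147.25, 180, 180, 180, 180].

### API

Orientations are given as [roll, pitch, yaw] about the fixed x, y, z axes, in that order (R = Rz(yaw) Ry(pitch) Rx(roll)).
In Python, from workcell import env gives the robot as it stands.
- The arm moves only by the shell command python3 -m pendant 'ROWS' [FORCE]. ROWS is JSON, a list of rows, each an object with "xyz": the shift along the tool's x, y, z in m, a list of three; "roll": the turn about the tool's z in degrees; "jaw": the closure, from 0 (fully open) to 1 (shut). A call has exactly 8 rows; each row is the pose to reach, as a shift and turn from the pose commanded when the call began, along the tool's axes at that moment; what a row does not reach only later rows make up. A row lasts 1/8 s, in which the tool goes at most 62.5 mm and 10.7 degrees, less where a joint would pass 70% of its speed; a pose out of reach is approached as far as the arm can. A call with a gripper value outside its range is refused whole. The fingers move at their own pace and stop on an object; FORCE is the grip in N (left out, the last holds). Time passes only in rows, so rows that repeat a pose let the fingers close, or fill a call up. It gives the time, the measured TCP pose, the force and the opening at its end, in the units of the state.
- env.state(): the state, without advancing time (a new reading comes with each control period).
- env.grab_frame(name): name is "side" or "top"; returns (picture, depth): 420x560x3 uint8, blue, green, red; 420x560 float32, mm along the optical axis (not along the pixel's ray), 0 where there is no reading.
- env.camera_params(name): a dict with "camera_matrix" (3x3 intrinsics, pixels), "cam_to_world" (4x4, takes a point from camera to world coordinates). Camera axes: x right, y up, looking along -z (the intrinsics and any distortion apply to the point x, -y, -z); pixel columns grow to the right and rows downward; lengths in mm; the calibration is good to about 2 mm. A picture is of the moment at which its call begins. camera_params takes no time and is no camera call.
- env.job_done(): hands the job in, once; it reports no verdict.
The state is a dict: "time_s": time; "qpos": joint angles; "qvel": joint speeds; "effort": joint torques, N m; "ee_pos": TCP position; "ee_rot": TCP orientation; "force": force on the tool from outside, world axes, zero at the start; "torque": the same for the moment, N m; "gripper_width": finger opening in mm.
Only numpy, scipy, OpenCV 4.12 (cv2) and the standard library are available. Lean on these libraries where they do the work, as an engineer would, in place of code of your own. Each camera call takes 0.05 s, during which the arm holds its last target. There are 200 camera calls.

## Working session

There is one attempt and no reset: what is moved stays moved. The work goes in short steps, Python scripts to look and compute and a shell command to move; the robot and the scene stay as the last step left them, time stands still between calls to the robot, and variables do not carry over. Pictures are saved under pics/ and viewed, about 8 in all and at most 12, crops included, and the job is handed in when it is done.

```bash
mkdir -p pics
cat > h.py <<'E'
import numpy as np, cv2
from workcell import env
def grab(n,tag):
    p,d=env.grab_frame(n); cv2.imwrite(f'pics/{tag}.png',p); np.save(f'pics/{tag}.npy',d); return p,d
def pt(n,d,u,v):
    c=env.camera_params(n);K=np.array(c['camera_matrix']);T=np.array(c['cam_to_world'])
    dist=c.get('dist_coeffs',c.get('distortion'))
    x,y=cv2.undistortPoints(np.array([[[u,v]]],float),K,None if dist is None else np.array(dist,float))[0,0]
    z=d[int(v),int(u)]
    return (T@np.array([x*z,-y*z,-z,1]))[:3].round(1)
E
python3 - <<'E'
from h import *
for n in('top','side'):
    grab(n,n+'0'); c=env.camera_params(n); print(c)
a=cv2.imread('pics/top0.png');b=cv2.imread('pics/side0.png')
print(env.state())
E
```

```text
{'camera_matrix': array([[411.03469799,   0.        , 287.17521664],
       [  0.        , 411.03469799, 211.09693266],
       [  0.        ,   0.        ,   1.        ]]), 'cam_to_world': array([[-2.76752941e-03,  9.98327010e-01, -5.77539699e-02,
         4.85496961e+02],
       [-9.99977074e-01, -3.11977504e-03, -6.00979859e-03,
         5.57073359e+01],
       [-6.17992366e-03,  5.77360135e-02,  9.98312757e-01,
         1.02349571e+03],
       [ 0.00000000e+00,  0.00000000e+00,  0.00000000e+00,
         1.00000000e+00]])}
{'camera_matrix': array([[400.80690671,   0.        , 280.81689124],
       [  0.        , 400.80690671, 210.36476462],
       [  0.        ,   0.        ,   1.        ]]), 'cam_to_world': array([[ 7.04642000e-01,  4.68717389e-01, -5.32713489e-01,
         5.83989216e+01],
       [-7.09494464e-01,  4.54987226e-01, -5.38148892e-01,
        -3.72898314e+02],
       [-9.86191065e-03,  7.57159583e-01,  6.53155501e-01,
         6.54534901e+02],
       [ 0.00000000e+00,  0.00000000e+00,  0.00000000e+00,
         1.00000000e+00]])}
{'time_s': 0.1, 'qpos': array([ 7.16777986e+01,  1.83489121e+01,  8.96996906e+01, -5.75122126e-04,
        7.20437346e+01, -1.14521191e+00]), 'qvel': array([-0.04158805, -0.08078357, -0.13146266, -0.07665754,  0.04385065,
       -0.06416178]), 'effort': array([ 1.17850781e-03, -4.13336885e+01, -2.32510543e+01,  7.29069882e-02,
        4.22117743e-02, -3.10969938e-05]), 'ee_pos': array([169.66497245, 548.92546799, 213.19312978]), 'ee_rot': array([-1.79998701e+02,  9.23296705e-02,  7.28231893e+01]), 'force': array([ 0.94883516, -0.77969371,  0.31552457]), 'torque': array([ 0.00999844, -0.03952775,  0.0336049 ]), 'gripper_width': 91.37852274644615}
```

View pics/top0.png

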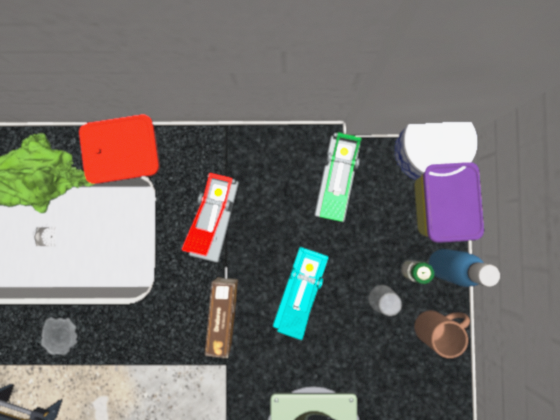

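View pics/side0.png

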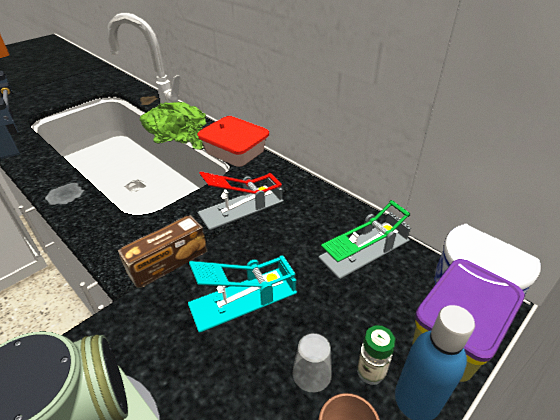

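The top view shows the red trap with its pad at about (199,241), yellow bait at (217,192), the green set trap at (340,178), and turquoise at (300,295). The faucet and box are nearby.

Run:
```python
from h import *
d=np.load('pics/top0.npy');a=cv2.imread('pics/top0.png')
cv2.imwrite('pics/crop1.png',cv2.resize(a[160:280,165:265],None,fx=5,fy=5,interpolation=cv2.INTER_CUBIC))
for u,v in [(199,241),(192,238),(206,244),(195,249),(203,230),(218,192),(222,318),(206,255),(210,225)]: print(u,v,pt('top',d,u,v))
b=a.astype(int);m=(b[...,2]>120)&(b[...,1]<60)&(b[...,0]<60);m[:,:170]=0;m[:,260:]=0
P=np.array([pt('top',d,u,v) for v,u in zip(*np.nonzero(m))]);
ok=(P[:,2]>40)&(P[:,2]<140);P=P[ok]
hi=P[P[:,2]>75];c=hi.mean(0);print(len(P),len(hi),c,np.linalg.svd(hi-c)[2])
```

```text
199 241 [472.5 256.  115.1]
192 238 [479.2 272.2 112.5]
206 244 [465.9 240.7 113.9]
195 249 [455.3 262.5 124.4]
203 230 [497.  250.7  99.3]
218 192 [589.5 228.8  35.1]
222 318 [298.6 209.1  84.2]
206 255 [442.5 237.2 130.2]
210 225 [510.1 250.4  20.3]
609 582 [475.4137457  259.66683849 112.97938144] [[-0.85423245 -0.04281774  0.51812504]
 [ 0.02698604  0.99160736  0.12643809]
 [-0.5191904   0.12198966 -0.84590771]]
```

View pics/crop1.png

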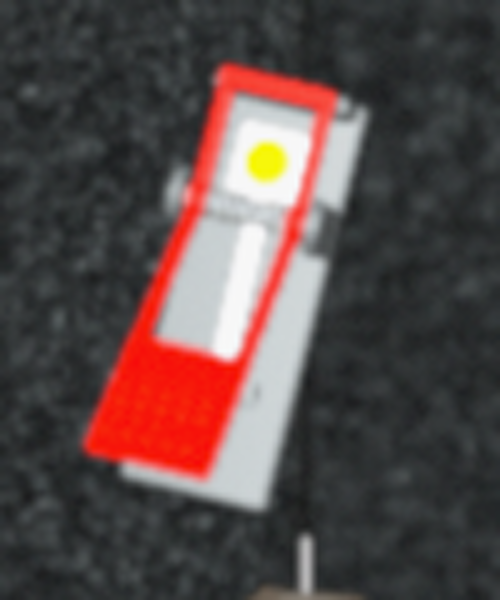

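Run:
```python
from h import *
c=env.camera_params('top');K=c['camera_matrix'];T=c['cam_to_world']
def ray(u,v,z):
    r=T[:3,:3]@np.array([(u-K[0,2])/K[0,0],-(v-K[1,2])/K[1,1],-1]);return (T[:3,3]+r*(z-T[2,3])/r[2]).round(1)
d=np.load('pics/top0.npy');print(pt('top',d,217,250),pt('top',d,212,256))
f=lambda a,b,z:ray(165+a/5,160+b/5,z)
A=f(268,510,12);B=f(120,475,12);C=f(368,110,12);print(A,B,C,C-A,np.degrees(np.arctan2(*(C-A)[1::-1])),B-A)
print('pedal',f(267,160,28),'jaw end',f(222,72,50),f(338,95,50))
# pad outline corners z: end ~ 127 top
print('padend',f(83,447,126),f(210,475,126),'front',f(150,343,95),f(240,358,95))
```

```text
[448.9 234.5  11. ] [434.3 246.4  12.1]
[419.6 230.2  12. ] [436.9 303.   12. ] [616.6 181.9  12. ] [197.  -48.3   0. ] -13.775903322323758 [17.3 72.8  0. ]
pedal [590.2 229.   28. ] jaw end [630.2 247.   50. ] [618.9 191.5  50. ]
padend [454.5 291.4 126. ] [442.3 235.9 126. ] front [500.2 269.8  95. ] [493.3 229.   95. ]
```

```bash
python3 -m pendant '[{"xyz":[-0.012,0.025,0],"roll":0,"jaw":1},{"xyz":[-0.037,0.073,0],"roll":0,"jaw":1},{"xyz":[-0.062,0.122,0],"roll":0,"jaw":1},{"xyz":[-0.087,0.171,0],"roll":0,"jaw":1},{"xyz":[-0.112,0.220,0],"roll":0,"jaw":1},{"xyz":[-0.137,0.269,0],"roll":0,"jaw":1},{"xyz":[-0.162,0.318,0.02],"roll":0,"jaw":1},{"xyz":[-0.180,0.355,0.04],"roll":0,"jaw":1}]'
python3 -m pendant '[{"xyz":[-0.007,0.013,0.01],"roll":0,"jaw":1},{"xyz":[-0.0096,0.0178,0.02],"roll":0,"jaw":1},{"xyz":[-0.0096,0.0178,0.03],"roll":0,"jaw":1},{"xyz":[-0.0096,0.0178,0.04],"roll":0,"jaw":1},{"xyz":[-0.0096,0.0178,0.045],"roll":0,"jaw":1},{"xyz":[-0.0096,0.0178,0.045],"roll":0,"jaw":1},{"xyz":[-0.0096,0.0178,0.045],"roll":0,"jaw":1},{"xyz":[-0.0096,0.0178,0.045],"roll":0,"jaw":1}]'
python3 - <<'E'
from h import *
print(env.state())
p,d=grab('side','s2');q,_=grab('top','t2')
w=np.hstack([cv2.resize(p[130:280,150:350],(400,300)),cv2.resize(q[130:280,140:340],(400,300))]);cv2.imwrite('pics/c2.png',w)
E
```

```text
time_s: 1.1
ee_pos: [457.1, 270.8, 173.4]
ee_rot: [180.0, -0.0, 72.8]
force: [0.9, 0.7, -0.6]
gripper_width: 14.0
time_s: 2.1
ee_pos: [470.2, 258.3, 129.3]
ee_rot: [180.0, -0.0, 72.8]
force: [-0.6, -0.5, -0.1]
gripper_width: 0.5
{'time_s': 2.1, 'qpos': array([ 2.75502990e+01,  1.88237944e+01,  1.02021107e+02,  6.55750704e-03,
        5.91020274e+01, -4.52762673e+01]), 'qvel': array([-0.07093807, -0.00748343,  0.07755155,  0.08613444, -0.07407909,
        0.04341936]), 'effort': array([ 5.10533480e-02, -3.89952135e+01, -2.05355322e+01,  2.74123822e-02,
        7.78894918e-02,  2.46090631e-04]), 'ee_pos': array([470.20414664, 258.30567583, 129.34774613]), 'ee_rot': array([ 1.79966254e+02, -4.13458460e-02,  7.28232137e+01]), 'force': array([-0.60765552, -0.46955475, -0.06734633]), 'torque': array([ 0.02778957,  0.02727681, -0.00834428]), 'gripper_width': 0.516778392237196}
```

View pics/c2.png

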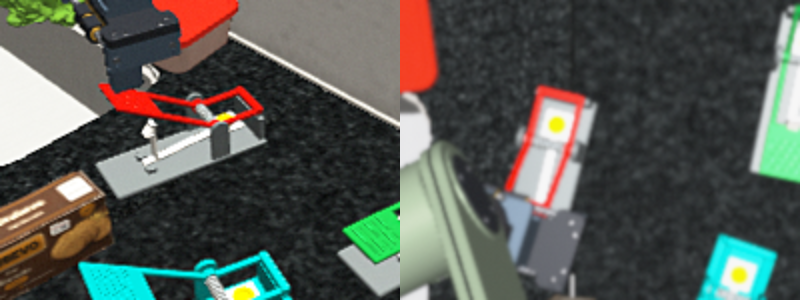

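The side view shows the closed fingers just above the red pad, clear of the catch, so I'm pressing along the arc.

```bash
python3 -m pendant '[{"xyz":[0,-0.001,0.013],"roll":0,"jaw":1},{"xyz":[0,-0.006,0.026],"roll":0,"jaw":1},{"xyz":[-0.001,-0.011,0.039],"roll":0,"jaw":1},{"xyz":[-0.001,-0.014,0.050],"roll":0,"jaw":1},{"xyz":[-0.001,-0.016,0.060],"roll":0,"jaw":1},{"xyz":[-0.001,-0.018,0.068],"roll":0,"jaw":1},{"xyz":[-0.001,-0.019,0.073],"roll":0,"jaw":1},{"xyz":[-0.001,-0.019,0.073],"roll":0,"jaw":1}]'
python3 - <<'E'
from h import *
p,d=grab('side','s3');q,_=grab('top','t3')
w=np.hstack([cv2.resize(p[130:280,150:350],(400,300)),cv2.resize(q[130:280,140:340],(400,300))]);cv2.imwrite('pics/c3.png',w)
E
```

```text
time_s: 3.2
ee_pos: [453.2, 263.0, 55.8]
ee_rot: [179.8, -0.1, 72.9]
force: [3.0, -0.0, 5.1]
gripper_width: 0.8
```

View pics/c3.png

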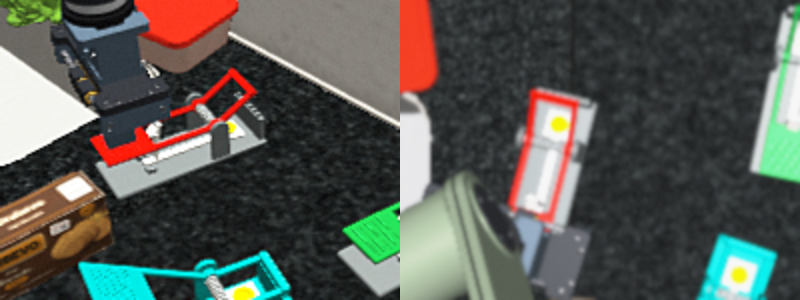

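The lever is nearly down with the fingers squarely on the pad. Pressing slowly past the hook.

```bash
python3 -m pendant '[{"xyz":[0,0,0.002],"roll":0,"jaw":1},{"xyz":[0,0,0.004],"roll":0,"jaw":1},{"xyz":[0,0,0.006],"roll":0,"jaw":1},{"xyz":[0,0,0.007],"roll":0,"jaw":1},{"xyz":[0,0,0.008],"roll":0,"jaw":1},{"xyz":[0,0,0.009],"roll":0,"jaw":1},{"xyz":[0,0,0.009],"roll":0,"jaw":1},{"xyz":[0,0,0.009],"roll":0,"jaw":1}]'
```

```text
time_s: 4.3
ee_pos: [453.2, 263.0, 47.5]
ee_rot: [179.8, -0.1, 72.9]
force: [2.4, 0.4, 8.4]
gripper_width: 0.7
```

```bash
python3 -m pendant '[{"xyz":[0,0,0],"roll":0,"jaw":1},{"xyz":[0,0,-0.002],"roll":0,"jaw":1},{"xyz":[0,0,-0.004],"roll":0,"jaw":1},{"xyz":[0,0,-0.006],"roll":0,"jaw":1},{"xyz":[0,0,-0.008],"roll":0,"jaw":1},{"xyz":[0,0,-0.010],"roll":0,"jaw":1},{"xyz":[0,0,-0.013],"roll":0,"jaw":1},{"xyz":[0,0,-0.015],"roll":0,"jaw":1}]'
python3 - <<'E'
from h import *
p,d=grab('side','s4')
cv2.imwrite('pics/c4.png',cv2.resize(p[150:250,180:300],(720,600),interpolation=cv2.INTER_CUBIC))
E
```

```text
time_s: 5.3
ee_pos: [451.2, 262.6, 61.7]
ee_rot: [-180.0, 0.0, 72.8]
force: [0.4, -0.8, 0.2]
gripper_width: 0.5
```

View pics/c4.png

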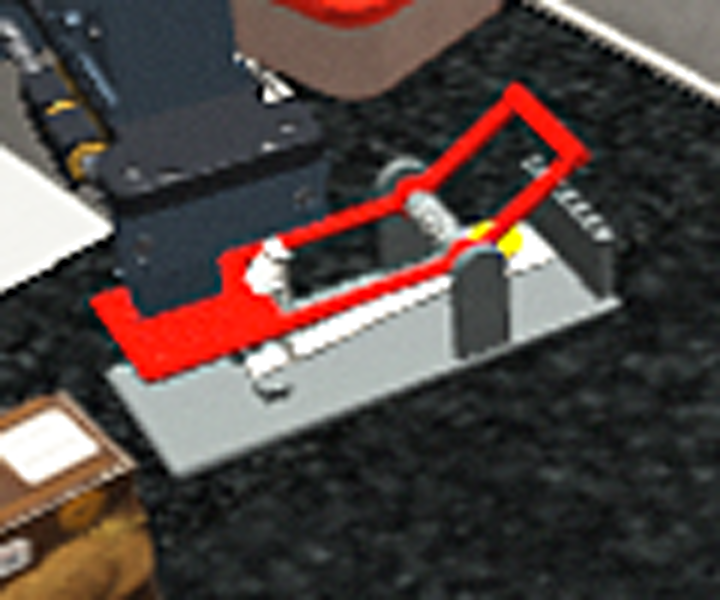

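The hook (around 268,265 in the crop) is over the pad's front edge. The contact force is about 0 and the jaw is open. Retreating upward and away from the hook.

```bash
python3 -m pendant '[{"xyz":[0,0,-0.01],"roll":0,"jaw":1},{"xyz":[0,-0.005,-0.025],"roll":0,"jaw":1},{"xyz":[0,-0.01,-0.045],"roll":0,"jaw":1},{"xyz":[0,-0.02,-0.07],"roll":0,"jaw":1},{"xyz":[0.02,-0.04,-0.10],"roll":0,"jaw":1},{"xyz":[0.04,-0.06,-0.12],"roll":0,"jaw":1},{"xyz":[0.06,-0.08,-0.13],"roll":0,"jaw":1},{"xyz":[0.06,-0.08,-0.13],"roll":0,"jaw":1}]'
python3 - <<'E'
from h import *
p,d=grab('side','s5');q,e=grab('top','t5')
w=np.hstack([cv2.resize(p[150:290,180:430],(500,280)),cv2.resize(q[120:260,170:320],(300,280))]);cv2.imwrite('pics/c5.png',w)
for u,v in [(200,246),(205,240)]: print(pt('top',e,u,v))
print(pt('top',e,335,205))
E
```

```text
time_s: 6.35
ee_pos: [392.4, 345.3, 193.8]
ee_rot: [179.9, -0.2, 73.0]
force: [-0.8, -0.8, 0.3]
gripper_width: 0.7
[460.  266.2  57.8]
[474.  254.2  59.4]
[555.3 -51.   58.4]
```

View pics/c5.png

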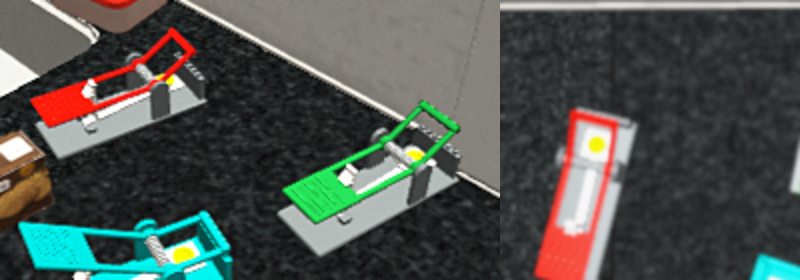

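Both the red and green traps are set, with their pads level at matching heights (about 58 mm each), and the robot is clear.

```bash
python3 -c "
from workcell import env
print(env.job_done())"
```

```text
the job is handed in; nothing more can be done
None
```

The red-lever trap is set. I pressed its thumb pad down along its arc with the shut fingertips, to about 0.6 rad, past the snap point at 0.57. I then let it up slowly and moved the arm clear. The job was handed in after about 6.4 s of the 29 s allowed.

- **Red trap:** the pictures after letting go show the white hook over the pad's front edge, with the tail level and the jaw open. The force on the tool was about zero.
- **Green trap:** the last picture shows it still set. I did not touch it.
- **One disagreement:** the pad tops measured about 58–59 mm up on both traps, against the stated 53 mm. Because the already-set green pad reads the same, I put this down to camera calibration and depth error.
- **Forces:** the readings after each move never passed about 9 N.

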